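# Unfold the crank and clamp the headlamp

### The arm

A 6-joint arm with a two-finger parallel gripper is mounted at the origin on the work surface. World frame = base frame: x ahead of the robot, y to its left, z up, the work surface at z = 0. Lengths are in mm, angles in rad, forces in N, time in s.
With the tool pointing down it reaches from about 325 to 875 mm from the base axis. Payload 4.4 kg.
Tool frame: the origin (TCP) lies on the centre line of the jaws, within the pads' length; the fingertips stand ahead of it and the grasp point (between the pads) lies 6 mm ahead of it (ctrl.tcp_to_tips is the z of the fingertips in the tool frame, in mm); z points along the fingers, y is the direction in which the jaws open and shut (so a half turn about z gives the same grasp; the last joint's range is limited). The gripper opens to 85 mm and grips with 20 to 120 N. Pads are 22 mm wide; open, the fingers measure 114 mm over their backs; the gripper's body (76 mm by 85 mm) begins 54 mm behind the grasp point. The pads swing forward as they close: fully open they stand 13 mm farther back than shut.
Start: joints at [-1.274, 0.207, 1.542, -0, 1.393, -0.15], TCP at [248.436, -518.562, 216.282] pointing down, gripper open.
Joint ranges: [-2.73, 2.73], [-0.86, 2.22], [0.23, 2.46], [-1.11, 4.25], [0.08, 2.63], [-2.82, 2.82]. Speed limits (rad/s): [2.79, 2.79, 3.14, 3.14, 3.14, 3.14].

### API

Orientations are given as a 3x3 rotation matrix whose columns are the frame's x, y, z axes.
In Python, from plant import ctrl, sensors, optics gives the robot as it stands. Calls block until the motion is done:
- ctrl.move_ptp(position, orientation): joint-space move of the TCP to a pose.
- ctrl.move_l(position, rot=None, vel=150, threshold=None): straight line of the TCP; rot=None keeps the orientation; vel is the mean speed in mm/s. With threshold (N) it stops when the force on the tool has changed by that much, and returns True; else False.
- ctrl.set_joints(angles): joint-space move.
- ctrl.gripper_to(opening, force=None): finger opening in mm; force is the grip in N (None keeps the last); returns when the fingers have stopped.
- ctrl.hold(seconds).
- ctrl.solve_ik(position, orientation): joint angles nearest the present ones, or None.
- sensors.read_state(): the state.
- optics.grab_frame(name): name is "scene" or "side" or "wrist"; returns (picture, depth): 480x640x3 uint8, red, green, blue; 480x640 float32, mm along the optical axis (not along the pixel's ray), 0 where there is no reading.
- optics.camera_params(name): a dict with "mtx" (3x3 intrinsics, pixels), "R" (3x3) and "t" (3): a world point X has camera coordinates R X + t; the wrist camera has in their place "T_tool_cam" (4x4, takes a point from camera to tool coordinates, whose origin is the TCP and whose axes are the flange's). Camera axes: x right, y down, z forward; pixel columns grow to the right and rows downward; lengths in mm; the calibration is good to about 2 mm. A picture is of the moment at which its call begins: read the wrist's pose just before it. camera_params takes no time and is no camera call.
A pose or a line that the arm cannot do raises ctrl.MotionError and nothing moves.
- ctrl.finish_job(): hands the job in, once; it reports no verdict.
The state is a dict: "t": time; "q": joint angles; "qvel": joint speeds; "tau": joint torques, N m; "eef_pos": TCP position; "eef_rot": TCP orientation; "force": force on the tool from outside, world axes, zero at the start; "wrist_torque": the same for the moment, N m; "grip_width": finger opening in mm.
Only numpy, scipy, OpenCV 4.12 (cv2) and the standard library are available. Lean on these libraries where they do the work, as an engineer would, in place of code of your own. Each camera call takes 0.05 s, during which the arm holds its last target.

### The job

Clamp the yellow headlamp for its battery change: swing the crank's folded red grip up until it stands upright, and only then wind the crank clockwise by that grip until the sprung jaw holds the headlamp snugly against the far jaw, firm but without crushing it. Leave the grip standing up, let go, and do not disturb the bulbs or the bowl.

Things in the scene. Friction and masses are not known exactly. Their poses are not given: they have to be found in the camera images.
- clamp: Blue clamp, fixed, at another place and yaw each time: base plate 300 x 110 mm, 12 mm thick, origin under its centre, x the level direction in which the jaw advances, z up. Solid gearbox with the crank at the -x end: 100 x 100 mm, top 66 mm above the work surface. The fixed far jaw near the +x end is set a little differently each time.
- crank_axis (a point): Point on the crank's upright turning axis, on top of the gearbox, 96 mm above the work surface: level with the folded grip's centre line.
- grip_hinge (a point): Hinge of the folding grip at the end of the crank arm, on the grip's centre line, 45 mm from the crank axis, 96 mm above the work surface. The aluminium arm is 18 mm wide, its top 86 mm above the work surface; it reaches from 57 mm on the hinge side of the axis to 15 mm on the other side.
- grip_end (a point): Point on the centre line of the red grip, 65 mm from its hinge. The grip is a round sleeve, 18 mm thick, 16 to 76 mm from the hinge, free to spin on its own pin, so fingers may keep their yaw as the crank goes round. Folded, it lies level from the hinge across the axis; this end overhangs beyond the arm, centre line 30 mm above the gearbox top.
- fold (a joint): Angle of the grip: 0 folded level, 1.57 upright at its stop. It swings up in the upright plane through arm and axis and stays by friction where it is left (about 2 N at grip_end moves it).
- crank (a joint): Crank angle, growing clockwise from above; clockwise advances the jaw about 8 mm per rad. Starts at 0 to 1.8, needs 2.3 to 5.8 rad more: to be felt. Turning takes about 5.6 N along the circle at the grip, plus 0.18 N per newton of squeeze: 9 N is snug (20 N), 12 N too much. At a halt friction takes part: some 2 N felt when free, 5 when snug. It stays where left.
- lamp_center (a point): Centre of the loose yellow headlamp body, 62 mm long along the jaw's direction, 44 mm wide, 42 mm high, about 110 g, lying on the base plate between the jaws. The jaw pushes it along (about 0.1 N more at the grip) up to the far jaw, then squeezes it. A snug hold is 10 N or more; over 40 N cracks it.
- headlamp: The same headlamp body; origin at the centre of its underside, x along its length, z up.
- pad: Black rubber pad of the moving jaw, 52 mm wide, 34 mm high, which presses on the headlamp's near end; sprung, 10 N per mm, so about 8 N of squeeze for each 0.1 rad of crank. This body's origin is not on the pad itself and is of no use.
- bulb_a: Loose bystander: round pale LED bulb, 60 mm thick, 99 mm high, standing on its cap; origin at the centre of its underside.
- bulb_b: Loose bystander: a bulb like bulb_a.
- bulb_c: Loose bystander: a bulb like bulb_a.
- bowl: Loose bystander: white ceramic bowl of screw caps, 90 mm across, 38 mm high; origin at the centre of its underside.
There are look-alikes about, which are no part of the job. What is meant by the headlamp is not pink, and is the larger of those in its own colour.

How it is judged (in metres and radians):
On the way, in this order (a step that is already met when the one before it is completed fails the run):
1. the grip has been swung upright (value of joint fold above 1.4 rad), for 0.2 s.
2. the sprung jaw holds the headlamp with at least 10 N (contact force between pad and headlamp above 10 N), for 0.2 s.
At the end, for the whole second after the job is handed in: The headlamp lies level (within 0.1 rad) and still in the clamp, squeezed by the sprung pad with at least 10 N, and the grip is left upright (fold above 1.3 rad) (contact force between pad and headlamp above 10 N and value of joint fold above 1.3 rad and linear speed of headlamp below 0.02 m/s and angle between headlamp's own z axis and vertical below 0.1 rad); the robot touches nothing.
It fails at once if the headlamp is squeezed with more than 40 N (contact force between pad and headlamp above 40 N).
It fails at once if the crank is turned (its grip hinge moved more than 30 mm) while the grip is not up (fold below 1.0) (distance of grip_hinge from where it was at the start of the episode above 0.03 m and value of joint fold below 1 rad).
It fails at once if a bulb or the bowl is moved more than 30 mm (distance of any of bulb_a, bulb_b, bulb_c, bowl from where it was at the start of the episode above 0.03 m).
It also fails if it takes over 72 s, if anything falls off the work surface, if the arm or the gripper's body presses on something with over 40 N, if the wrist force passes 120 N, or if a joint passes its speed limit or range.

## Working session

There is one attempt and no reset: what is moved stays moved. The work goes in short steps, each a Python script; the robot and the scene stay as the last script left them, time stands still between calls to the robot, and variables do not carry over. Pictures are saved under pics/ and viewed, and the job is handed in when it is done.

```bash
ls; mkdir -p pics
python3 - <<'E'
from plant import ctrl,sensors,optics
import cv2,numpy as np
s=sensors.read_state();print(s['t'],s['eef_pos'],ctrl.tcp_to_tips,s['force'])
for n in("scene","side"):
    p,d=optics.grab_frame(n);cv2.imwrite(f'pics/{n}0.png',p[:,:,::-1]);np.save(f'pics/{n}0.npy',d)
    print(n,optics.camera_params(n))
print(optics.camera_params("wrist"))
E
```

```text
pics
0.0 [ 248.20478809 -517.74367086  215.07195549] 25.0 [ 0.10940618  0.40838627 -0.22216067]
scene {'mtx': array([[497.52525256,   0.        , 323.72808273],
       [  0.        , 497.52525256, 238.9710473 ],
       [  0.        ,   0.        ,   1.        ]]), 'R': array([[-0.75215284,  0.65883973, -0.01401159],
       [ 0.49781082,  0.55412808, -0.66717798],
       [-0.43179914, -0.50879493, -0.74476655]]), 't': array([ 479.97832259, -196.30028029, 1248.54547548])}
side {'mtx': array([[439.15279961,   0.        , 323.66896624],
       [  0.        , 439.15279961, 245.28968162],
       [  0.        ,   0.        ,   1.        ]]), 'R': array([[-0.99650478, -0.08330204,  0.00624443],
       [-0.05368843,  0.58139319, -0.81184944],
       [ 0.06399824, -0.8093471 , -0.58383345]]), 't': array([568.56905906, 141.74209327, 806.24202162])}
{'mtx': array([[423.81248788,   0.        , 321.72803437],
       [  0.        , 423.81248788, 238.41654517],
       [  0.        ,   0.        ,   1.        ]]), 'T_tool_cam': array([[-9.44526505e-04, -9.48184445e-01, -3.17719006e-01,
         8.12896552e+01],
       [ 9.99999551e-01, -9.19582691e-04, -2.28478866e-04,
        -5.44574266e-01],
       [-7.55287912e-05, -3.17719079e-01,  9.48184888e-01,
        -1.57603396e+02],
       [ 0.00000000e+00,  0.00000000e+00,  0.00000000e+00,
         1.00000000e+00]])}
```

View pics/scene0.png

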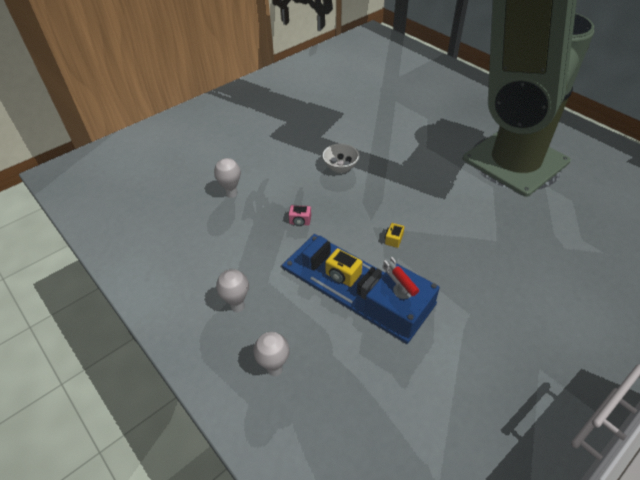

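View pics/side0.png

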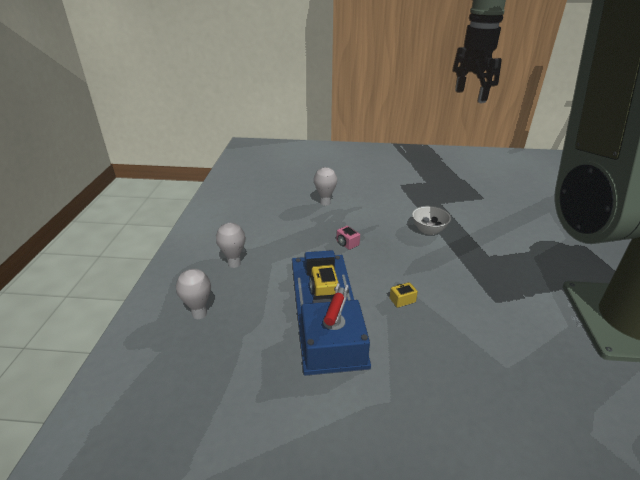

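Look-alikes in the scene view are the pink lamp at (300,215), a small yellow lamp at (395,235) and a larger yellow lamp between the jaws at (344,265). The last one fits: not pink, and the larger yellow. I'll confirm it in a crop.

Run:
```python
import cv2
a=cv2.imread('pics/scene0.png')[200:350,270:450];cv2.imwrite('pics/c1.png',cv2.resize(a,None,fx=4.4,fy=4,interpolation=2)[:, :800])
a=cv2.imread('pics/side0.png')[240:380,280:430];cv2.imwrite('pics/c2.png',cv2.resize(a,None,fx=4,fy=4,interpolation=2))
```

```text
(no output)
```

View pics/c1.png

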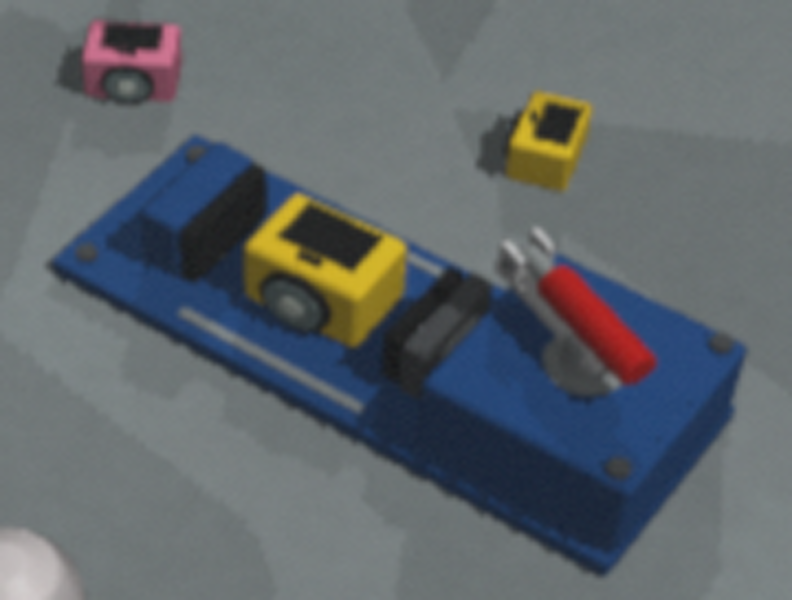

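View pics/c2.png

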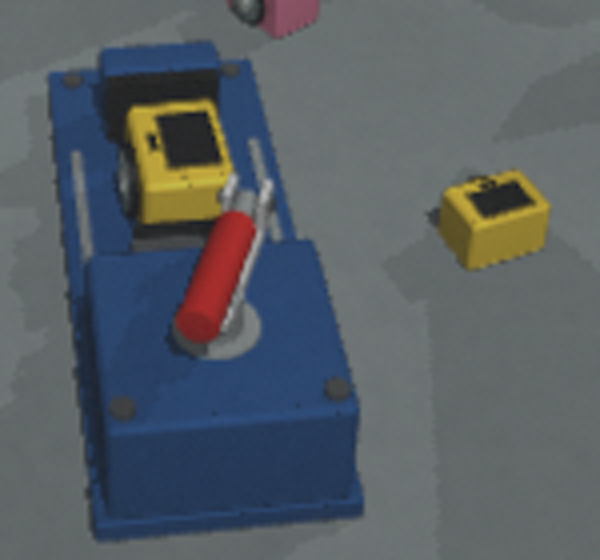

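The crop confirms the lamp: the larger yellow one is between the jaws. The red grip is folded over the gearbox, with its hinge at crop (525,255), toward the jaw.

Next I'll measure with depth.

```bash
cat > h.py <<'E'
import numpy as np,cv2
def cloud(p,d,mtx,R,t):
    v,u=np.mgrid[:480,:640];z=d
    P=np.stack([(u-mtx[0,2])/mtx[0,0]*z,(v-mtx[1,2])/mtx[1,1]*z,z],-1)
    return (P-t)@R   # R^T (P-t)
E
python3 - <<'E'
from plant import optics
from h import *
for n in("scene","side"):
    p=cv2.imread(f'pics/{n}0.png')[:,:,::-1].astype(int);d=np.load(f'pics/{n}0.npy');c=optics.camera_params(n)
    W=cloud(p,d,c['mtx'],c['R'],c['t']);r,g,b=p[...,0],p[...,1],p[...,2];ok=d>0
    red=ok&(r>120)&(g<60)&(b<60); X=W[red];m=X.mean(0);u,s,v=np.linalg.svd(X-m,full_matrices=False)
    pr=(X-m)@v[0];print(n,'red',red.sum(),m,v[0],pr.min(),pr.max(),'zrange',np.percentile(X[:,2],[2,50,98]))
    blue=ok&(b>60)&(b>2*r)&(b>1.3*g); X=W[blue];top=X[abs(X[:,2]-66)<4]
    print('blue',blue.sum(),'z hist',np.histogram(X[:,2],[-5,5,9,16,25,40,60,63,66,69,72]))
    print('toprect',cv2.minAreaRect(top[:,:2].astype(np.float32)),np.median(top[:,2]))
    print('allrect',cv2.minAreaRect(X[:,:2].astype(np.float32)))
    yl=ok&(r>120)&(g>100)&(b<80);X=W[yl];
    nn,lab,st,ce=cv2.connectedComponentsWithStats(yl.astype(np.uint8))
    for i in range(1,nn):
        if st[i,4]>60:
            X=W[lab==i];T=X[X[:,2]>np.percentile(X[:,2],90)-6];print('yel',ce[i],np.percentile(X[:,2],95),cv2.minAreaRect(T[:,:2].astype(np.float32)))
    wt=ok&(abs(r-g)<25)&(r>150)
    for nm,uv in dict(scene=dict(a=(227,170),b=(232,285),c=(270,348),bowl=(341,155)),side=dict(a=(325,180),b=(231,238),c=(194,288),bowl=(431,217)))[n].items(): print(nm,W[uv[1],uv[0]])
E
```

```text
scene red 195 [547.53690225 118.34394914 104.77716946] [ 0.188091    0.98166006 -0.03106944] -32.17394764580102 25.976371088653305 zrange [100.12401026 104.91775606 107.95190249]
blue 3855 z hist (array([   1,   66, 1523,   98,   90,  385,   64,  384, 1110,  134]), array([-5,  5,  9, 16, 25, 40, 60, 63, 66, 69, 72]))
toprect ((547.0205688476562, 114.08483123779297), (99.69852447509766, 99.26101684570312), 11.793993949890137) 66.979367556321
allrect ((566.9156494140625, 17.052688598632812), (108.94231414794922, 298.2953796386719), 11.556319236755371)
yel [253.65413534  46.44360902] -180.10027607484813 ((-148.1190185546875, -1378.9962158203125), (27.970945358276367, 9.297189712524414), 51.56772994995117)
yel [234.23357664  66.93430657] -260.54697746941804 ((-31.377214431762695, -1376.64599609375), (25.607070922851562, 13.079361915588379), 9.845324516296387)
yel [140.30941704  94.86098655] -173.89899762356504 ((407.9924621582031, -1378.577392578125), (26.139747619628906, 11.739267349243164), 60.48979568481445)
yel [116.84102564 116.34358974] -255.10462875976305 ((527.4786376953125, -137
[... 1357 characters left out ...]
59.11741638183594, 26.9945068359375), 0.0463651679456234)
yel [537.83035714  91.9375    ] 96.73889972879414 ((-241.89015197753906, -1373.41552734375), (18.268348693847656, 8.29773998260498), 73.21340942382812)
yel [323.6962963  281.97530864] 56.00602111333826 ((570.3595581054688, -17.171749114990234), (42.58930587768555, 63.266021728515625), 14.642071723937988)
yel [405.06349206 295.39047619] 31.158996189532605 ((420.09478759765625, -20.804237365722656), (42.02557373046875, 34.035430908203125), 25.797727584838867)
a [ 597.29934376 -353.21071301   80.5311623 ]
b [762.7738518  -82.03023584  83.25048101]
c [787.02642078  72.00809822  84.37690428]
bowl [ 334.64078651 -308.07366078   16.53127208]
```

```bash
cat >> h.py <<'E'
def Rdown(yv):
    y=np.array([yv[0],yv[1],0.]);y/=np.linalg.norm(y);z=np.array([0,0,-1.]);return np.stack([np.cross(y,z),y,z],1)
E
python3 - <<'E'
from plant import ctrl,sensors,optics
from h import *
print(sensors.read_state()['eef_rot'].round(2))
A=np.array([546,113.5]);e=np.array([.2,.98])
for sg in(1,-1):
    R=Rdown(sg*np.array([.98,-.2]))
    for z,name in((300,'view'),):
        print(sg,ctrl.solve_ik([*(A-80*R[:2,0]),z],R))
    Q=[ctrl.solve_ik([*(A+45*np.array([np.cos(t),np.sin(t)])),170],R) for t in np.arange(0,6.3,.5)]
    print([None if q is None else np.round(q,2)[[0,4,5]] for q in Q])
E
```

```text
[[ 0.9   0.43 -0.  ]
 [ 0.43 -0.9   0.  ]
 [ 0.   -0.   -1.  ]]
1 [-9.68467302e-02  5.91389982e-02  1.53534040e+00 -4.44089210e-16
  1.54711325e+00  1.04470378e-01]
[array([0.05, 1.32, 0.25]), array([0.08, 1.32, 0.28]), array([0.11, 1.31, 0.31]), array([0.13, 1.3 , 0.33]), array([0.13, 1.29, 0.33]), array([0.11, 1.28, 0.31]), array([0.07, 1.28, 0.27]), array([0.02, 1.28, 0.22]), array([-0.01,  1.28,  0.19]), array([-0.03,  1.29,  0.17]), array([-0.03,  1.3 ,  0.17]), array([-0.01,  1.31,  0.19]), array([0.02, 1.32, 0.23])]
-1 [ 1.83353897e-01  1.96216386e-01  1.38233011e+00 -4.44089210e-16
  1.56304616e+00 -2.75692165e+00]
[None, None, None, array([ 0.13,  1.3 , -2.81]), array([ 0.13,  1.29, -2.81]), None, None, None, None, None, None, None, None]
```

Run:
```python
from plant import ctrl,sensors,optics
from h import *
A=np.array([546,113.5]);e=np.array([.2,.98]);R=Rdown([.98,-.2])
ctrl.move_ptp([*(A+40*e),290],R)
s=sensors.read_state();p,d=optics.grab_frame("wrist");cv2.imwrite('pics/w1.png',p[:,:,::-1])
np.savez('pics/w1.npz',p=p,d=d,pos=s['eef_pos'],rot=s['eef_rot']);print(s['t'],s['eef_pos'],s['force'],s['wrist_torque'])
```

```text
2.7167 [554.20562096 151.78799198 289.84096007] [0.27725054 0.09402651 0.62363583] [-0.03999193  0.00141023 -0.00468474]
```

View pics/w1.png

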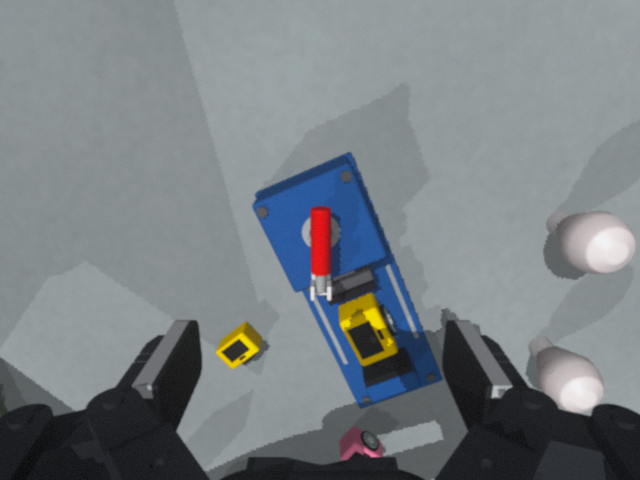

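The wrist view shows the sleeve from (320,208) to (321,276), the hinge pin near (320,293) and the disc at (321,232). I'll intersect these with z=96.

Run:
```python
from plant import optics
from h import *
f=np.load('pics/w1.npz');c=optics.camera_params('wrist');T=c['T_tool_cam'];K=c['mtx'];Rw=f['rot']@T[:3,:3];tw=f['pos']+f['rot']@T[:3,3]
p=f['p'].astype(int);r,g,b=np.moveaxis(p,2,0);red=(r>120)&(g<60)&(b<60)
def hit(u,v,z):
    d=Rw@[(u-K[0,2])/K[0,0],(v-K[1,2])/K[1,1],1];return tw+d*(z-tw[2])/d[2]
rc=cv2.minAreaRect(np.argwhere(red)[:,::-1].astype(np.float32));print(rc)
bp=cv2.boxPoints(rc);bp=bp[np.argsort(bp[:,1])]
a=hit(*bp[:2].mean(0),96);z=hit(*bp[2:].mean(0),96);print('far end',a,'near end',z,np.linalg.norm(a-z));d=(a-z)/np.linalg.norm(a-z);print(d)
print('hinge from near',z-16*d,'from far',a-76*d,'px',hit(320.5,293,96));print('axis from near',z+29*d,'from far',a-31*d)
cv2.imwrite('pics/w1c.png',cv2.resize(f['p'][140:310,240:410,::-1],None,fx=3.5,fy=3.5,interpolation=2))
W=(np.stack([(np.mgrid[:480,:640][1]-K[0,2])/K[0,0]*f['d'],(np.mgrid[:480,:640][0]-K[1,2])/K[1,1]*f['d'],f['d']],-1))@Rw.T+tw
blue=(b>60)&(b>2*r)&(b>1.3*g)&(f['d']>0);X=W[blue];t=X[abs(X[:,2]-66)<4];print(cv2.minAreaRect(t[:,:2].astype(np.float32)),np.median(t[:,2]))
X=W[red];print(X.mean(0),np.percentile(X[:,2],[5,50,95]))
yl=(r>120)&(g>100)&(b<80);X=W[yl&(np.mgrid[:480,:640][1]>300)];T=X[X[:,2]>48];print('lamp',cv2.minAreaRect(T[:,:2].astype(np.float32)))
```

```text
((320.0, 240.5), (67.0, 18.0), 90.0)
far end [550.50702504 144.66578474  96.        ] near end [537.87318826  83.8923263   96.        ] 62.072756359655656
[0.20353272 0.97906815 0.        ]
hinge from near [534.61666478  68.22723598  96.        ] from far [535.03853851  70.2566057   96.        ] px [534.4828427   65.33751384  96.        ]
axis from near [543.77563707 112.28530251  96.        ] from far [544.1975108  114.31467224  96.        ]
((545.0275268554688, 114.05339050292969), (98.21123504638672, 99.88832092285156), 11.739079475402832) 65.88585919394194
[545.29635195 118.37968861 105.16023827] [ 99.99694358 103.65454771 105.44099111]
lamp ((558.993408203125, 90.73212432861328), (49.16252899169922, 279.7331848144531), 5.563488006591797)
```

View pics/w1c.png

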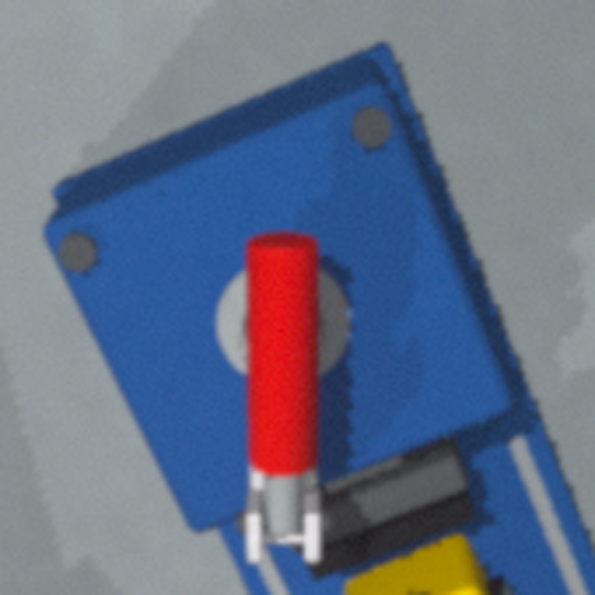

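```bash
cat >> h.py <<'E'
A=np.array([544.5,113.3]);D=np.array([.2035,.979]);H=A-45*D;RR=Rdown([.98,-.2])
E
python3 - <<'E'
from plant import ctrl,sensors,optics
from h import *
def st(m):
    s=sensors.read_state();print(m,round(s['t'],2),s['eef_pos'].round(1),s['force'].round(1),round(s['grip_width'],1))
c=H+66*D
ctrl.gripper_to(45,25)
ctrl.move_ptp([*c,150],RR);st('above')
print(ctrl.move_l([*c,112.5],vel=80,threshold=6));st('down')
p,d=optics.grab_frame("side");cv2.imwrite('pics/s2.png',cv2.resize(p[180:380,220:440,::-1],None,fx=3,fy=3,interpolation=2))
E
```

```text
above 3.87 [549.8 134.  151.1] [ 0.3  0.1 -0. ] 44.9
False
down 4.48 [548.5 133.9 112. ] [-0.3 -0.1  0.2] 44.8
```

View pics/s2.png

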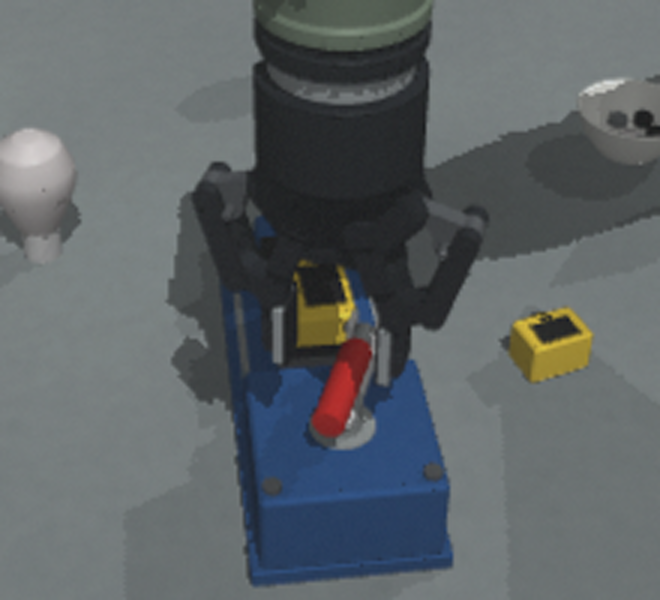

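Run:
```python
from plant import ctrl,sensors,optics
from h import *
s=sensors.read_state();c=optics.camera_params('side')
def pr(X):
    q=c['mtx']@(c['R']@X+c['t']);return (q[:2]/q[2]-[220,180])*3
P=s['eef_pos'];R=s['eef_rot'];print(R.round(3))
for z in(0,6,25):
  for y in(-22,0,22): print(z,y,pr(P+R@[0,y,z]).round())
print('grip end',pr(np.array([*(H+65*D),96])),'hinge',pr(np.array([*H,96])))
p,d=optics.grab_frame("wrist");cv2.imwrite('pics/w3.png',p[:,:,::-1])
p,d=optics.grab_frame("scene");cv2.imwrite('pics/sc3.png',cv2.resize(p[180:350,290:470,::-1],None,fx=3.5,fy=3.5))
```

```text
[[ 0.2   0.98  0.  ]
 [ 0.98 -0.2   0.  ]
 [ 0.    0.   -1.  ]]
0 -22 [375. 400.]
0 0 [333. 391.]
0 22 [291. 382.]
6 -22 [375. 408.]
6 0 [333. 399.]
6 22 [291. 391.]
25 -22 [373. 435.]
25 0 [332. 426.]
25 22 [291. 417.]
grip end [333.25766732 412.81922475] hinge [365.13850761 332.10083352]
```

View pics/w3.png

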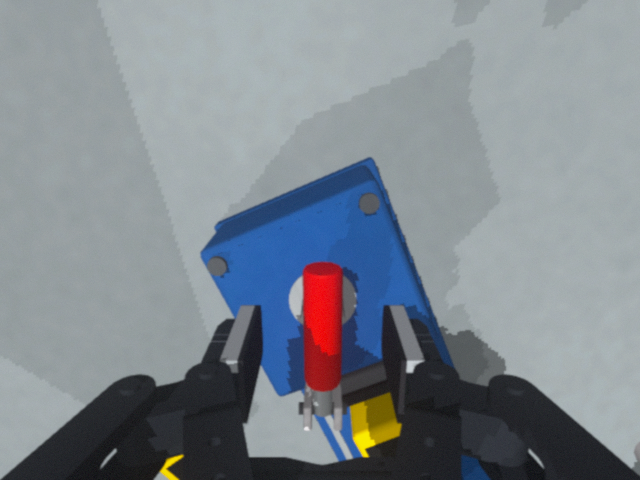

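View pics/sc3.png

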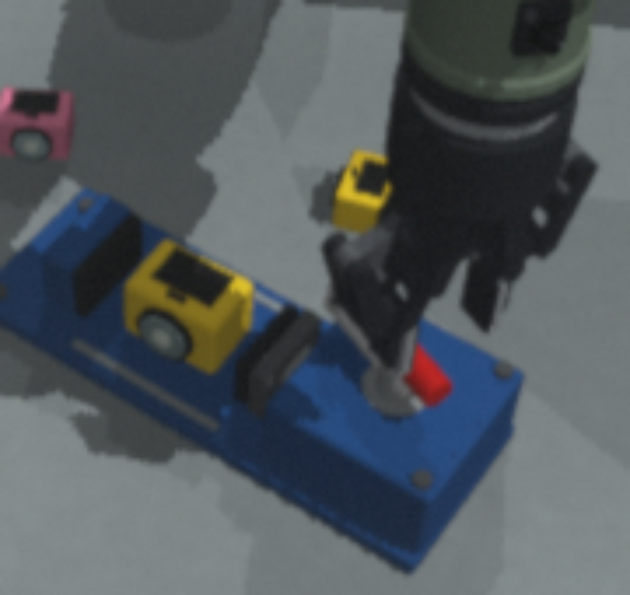

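Run:
```python
from plant import ctrl,sensors,optics
from h import *
C={n:optics.camera_params(n) for n in('side','scene')}
def P(n):return C[n]['mtx']@np.c_[C[n]['R'],C[n]['t']]
def tri(a,b):
    a=np.array(a)/3+[220,180];b=np.array(b)/3.5+[290,180]
    X=cv2.triangulatePoints(P('side'),P('scene'),a.astype(float),b.astype(float));return (X[:3]/X[3]).ravel()
print('+x tip',tri((278,362),(395,367)),'-x tip',tri((386,385),(487,330)))
s=sensors.read_state();print(s['eef_pos'],s['q'],s['t'])
p,d=optics.grab_frame("side");W=cloud(p,d,**{k:C['side'][k] for k in('mtx','R','t')})
for u,v in((278,340),(278,355),(385,350),(385,375),(335,420)):
    print(u,v,W[round(v/3+180),round(u/3+220)],p[round(v/3+180),round(u/3+220)])
```

```text
+x tip [576.34462178 133.67061585 130.63269869] -x tip [523.19461876 145.78018473 128.39821677]
[549.3132534  133.90569142 113.06550786] [ 8.60604357e-02  2.90901850e-01  1.66413966e+00 -1.85395536e-05
  1.18536406e+00  2.87367401e-01] 4.6333
278 340 [575.52126005 139.34644445 150.34036626] [81 83 85]
278 355 [575.74436202 138.04432791 139.2686759 ] [80 83 85]
385 350 [524.14546329 148.26540422 154.81953246] [110 114 116]
385 375 [523.54448449 147.72007099 138.70240208] [ 99 103 105]
335 420 [546.50308973 144.07256465 102.29838312] [136  39  40]
```

Run:
```python
from plant import ctrl,sensors,optics
from h import *
print(ctrl.tcp_to_tips)
c=H+66*D
ctrl.move_l([*c,118],vel=60)
ctrl.gripper_to(26,25)
s=sensors.read_state();print(s['t'],s['eef_pos'],s['grip_width'],s['force'])
p,d=optics.grab_frame("side");cv2.imwrite('pics/s4.png',cv2.resize(p[200:360,240:430,::-1],None,fx=3.5,fy=3.5,interpolation=2));np.savez('pics/s4.npz',p=p,d=d)
p,d=optics.grab_frame("scene");cv2.imwrite('pics/sc4.png',cv2.resize(p[200:340,330:450,::-1],None,fx=4,fy=4,interpolation=2))
```

```text
25.0
5.2583 [548.6564391  133.84752808 117.86769527] 26.146006395068277 [ 0.57290277 -0.00140743  0.67927299]
```

View pics/s4.png

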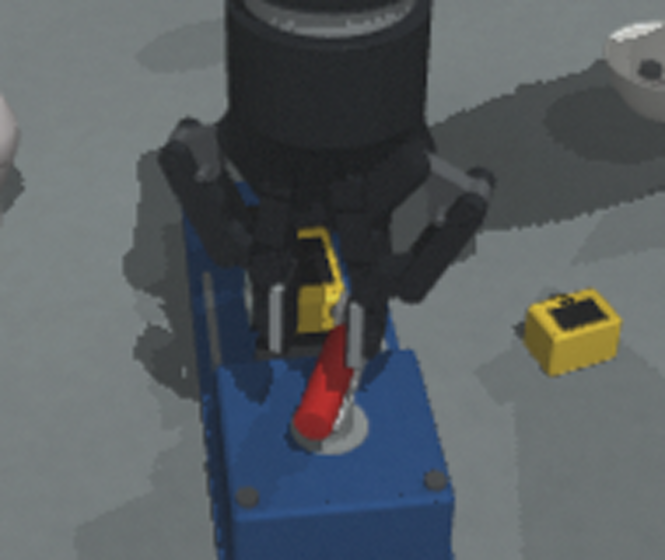

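View pics/sc4.png

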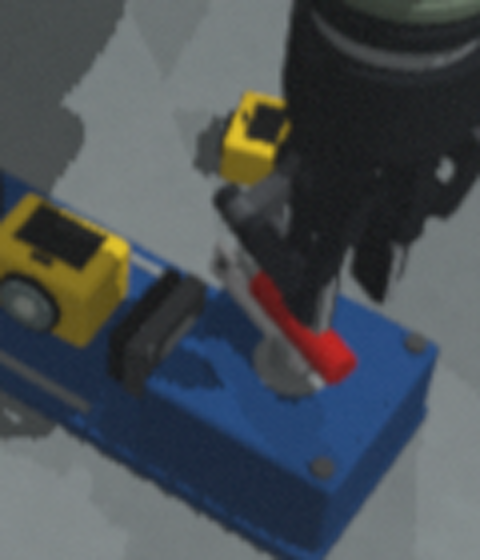

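Run:
```python
from plant import optics
from h import *
f=np.load('pics/s4.npz');c=optics.camera_params('side');W=cloud(f['p'],f['d'],c['mtx'],c['R'],c['t'])
for u0,v0,v1 in((277,280,370),(353,300,385),(365,300,385)):
    for v in range(v0,v1,10):
        i,j=round(v/3.5+200),round(u0/3.5+240);print(u0,v,W[i,j].round(0),f['p'][i,j])
p=lambda X:((lambda q:(q[:2]/q[2]-[240,200])*3.5)(c['mtx']@(c['R']@np.array(X)+c['t'])))
print(p([*(A+31*D),96]),p([*(H+66*D),96]))
```

```text
277 280 [567. 141. 178.] [51 53 56]
277 290 [567. 141. 172.] [115 120 121]
277 300 [567. 140. 165.] [109 114 116]
277 310 [567. 141. 160.] [109 113 115]
277 320 [567. 141. 156.] [108 113 115]
277 330 [567. 140. 150.] [108 112 115]
277 340 [567. 141. 144.] [109 113 115]
277 350 [567. 140. 138.] [92 95 97]
277 360 [573.  71.  67.] [ 46  77 121]
353 300 [535. 149. 175.] [77 80 82]
353 310 [535. 147. 168.] [109 114 116]
353 320 [535. 146. 164.] [108 112 115]
353 330 [534. 146. 157.] [109 113 116]
353 340 [534. 147. 153.] [108 113 115]
353 350 [534. 148. 148.] [109 113 115]
353 360 [534. 147. 141.] [108 113 115]
353 370 [535.  96.  86.] [108 102 103]
353 380 [535. 103.  87.] [139 139 139]
365 300 [531. 149. 176.] [41 42 45]
365 310 [530. 143. 165.] [44 46 48]
365 320 [530. 144. 162.] [47 49 52]
365 330 [530. 144. 156.] [44 47 50]
365 340 [530. 143. 150.] [46 49 52]
365 350 [530. 144. 144.] [43 44 46]
365 360 [530.  83.  82.] [71 77 85]
365 370 [530.  76.  68.] [36 51 75]
365 380 [530.  81.  66.] [37 55 84]
[311.94907506 428.96968271] [318.18491526 413.18129744]
```

Depth on the pads (side view) puts the fingertips at z≈136 with the TCP at z=118. The tips are therefore about 18 mm behind the reported TCP, not 25 mm ahead. XY agrees with the model. I'll use the measured offset and verify it while descending.

Run:
```python
from plant import ctrl,sensors,optics
from h import *
c=H+66*D
ctrl.gripper_to(40,25)
print(ctrl.move_l([*c,76],vel=60,threshold=5))
s=sensors.read_state();print(s['t'],s['eef_pos'],s['grip_width'],s['force'])
p,d=optics.grab_frame("side");cv2.imwrite('pics/s5.png',cv2.resize(p[200:360,240:430,::-1],None,fx=3.5,fy=3.5,interpolation=2));
co=optics.camera_params('side');W=cloud(p,d,co['mtx'],co['R'],co['t'])
X=W[np.all(abs(W-[*c,110])<[45,25,45],-1)];print(X[:,2].min())
for sgn in(1,-1):
    n=np.array([.98,-.2]);y=(X[:,:2]-c)@n*sgn;q=X[(y>17)&(y<40)&(X[:,2]>70)];print(sgn,len(q),np.sort(q[:,2])[:8].round())
```

```text
False
6.5 [549.07867951 133.88121663  76.18798674] 40.319587646320684 [ 1.01031685  0.55379764 -0.12570931]
65.01595113011192
1 350 [70. 70. 71. 93. 93. 94. 95. 96.]
-1 370 [94. 96. 97. 97. 97. 98. 98. 98.]
```

View pics/s5.png

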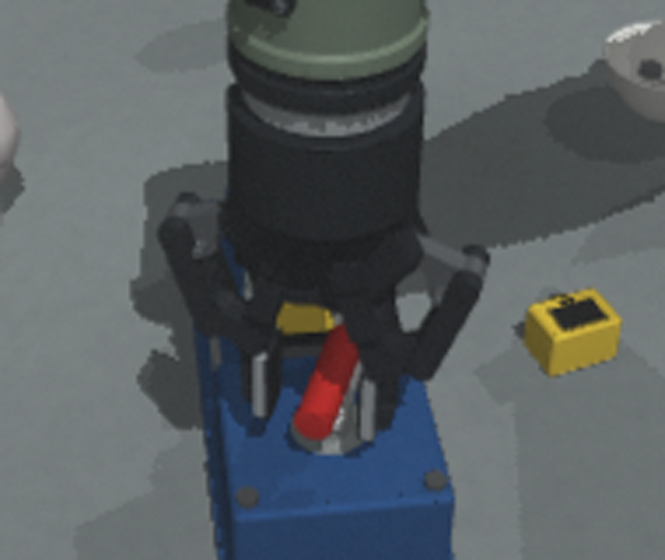

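Run:
```python
from plant import ctrl,sensors,optics
from h import *
c=H+66*D
def st(m):
    s=sensors.read_state();print(m,round(s['t'],2),s['eef_pos'].round(1),s['force'].round(1),round(s['grip_width'],1));return s
print(ctrl.move_l([*c,71],vel=40,threshold=5));st('d')
ctrl.gripper_to(0,25);s=st('gripped')
if not 14<s['grip_width']<22: raise SystemExit
off=-25.
for th in np.linspace(0,1.57,13)[1:5]:
    p=H+66*np.cos(th)*D; 
    hit=ctrl.move_l([*p,96+66*np.sin(th)+off],vel=50,threshold=20);s=st(round(th,2))
    if hit: print('HIT');break
p,d=optics.grab_frame("side");cv2.imwrite('pics/s6.png',cv2.resize(p[160:340,240:430,::-1],None,fx=3.3,fy=3.3,interpolation=2));
```

```text
False
d 6.83 [548.5 133.8  70.8] [-0.4  0.3  0.3] 40.1
gripped 7.14 [549.2 133.8  71.2] [ 0.6 -1.6  0.5] 17.0
0.13 7.47 [549.  132.8  80.1] [ 1.3 -2.7 -0.7] 17.2
0.26 7.79 [548.5 131.   88.4] [ 1.1 -4.6 -0.6] 16.8
0.39 8.12 [547.9 128.5  96.4] [ 2.2 -5.5 -2.4] 16.7
0.52 8.44 [547.2 125.  104. ] [ 3.7 -3.8 -3. ] 16.9
```

View pics/s6.png

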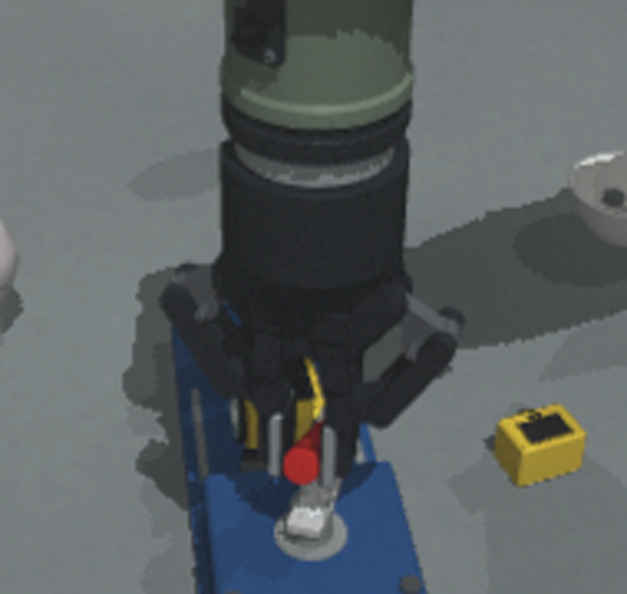

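The grip is rising with the pads (red end at (300,465)) and the forces are low. Continuing.

Run:
```python
from plant import ctrl,sensors,optics
from h import *
def st(m):
    s=sensors.read_state();print(m,round(s['t'],2),s['eef_pos'].round(1),s['force'].round(1),round(s['grip_width'],1));return s
off=-25.
for th in np.linspace(0,1.57,13)[5:]:
    p=H+66*np.cos(th)*D; 
    hit=ctrl.move_l([*p,96+66*np.sin(th)+off],vel=50,threshold=18);s=st(round(th,2))
    if hit: print('HIT');break
p,d=optics.grab_frame("side");cv2.imwrite('pics/s7.png',cv2.resize(p[130:330,240:430,::-1],None,fx=3,fy=3,interpolation=2));
p,d=optics.grab_frame("scene");cv2.imwrite('pics/sc7.png',cv2.resize(p[170:340,300:460,::-1],None,fx=3.5,fy=3.5,interpolation=2))
```

```text
0.65 8.82 [546.2 120.6 111.1] [ 3.6 -3.3 -3.1] 16.4
0.78 9.14 [545.1 115.1 117.8] [ 3.8 -3.9 -2.6] 16.9
0.92 9.47 [543.7 108.9 123.6] [ 2.8 -1.8 -2.3] 16.4
1.05 9.79 [542.3 101.9 128.5] [ 3.3 -0.9 -1.1] 16.5
1.18 10.12 [540.7  94.2 132.4] [ 3.5  0.8 -0. ] 16.5
1.31 10.44 [539.2  86.2 135.2] [3.3 1.6 1.2] 16.2
1.44 10.77 [537.6  77.8 136.9] [3.9 1.7 1.6] 15.7
1.57 11.09 [535.6  68.9 137.3] [4.9 0.1 2.4] 13.2
```

View pics/s7.png

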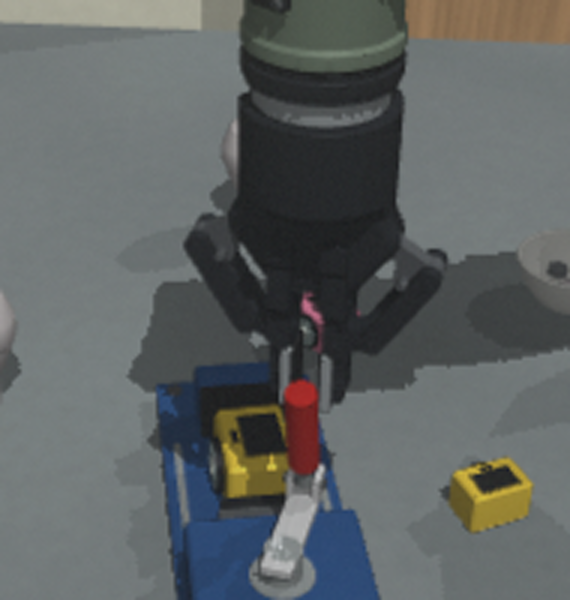

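View pics/sc7.png

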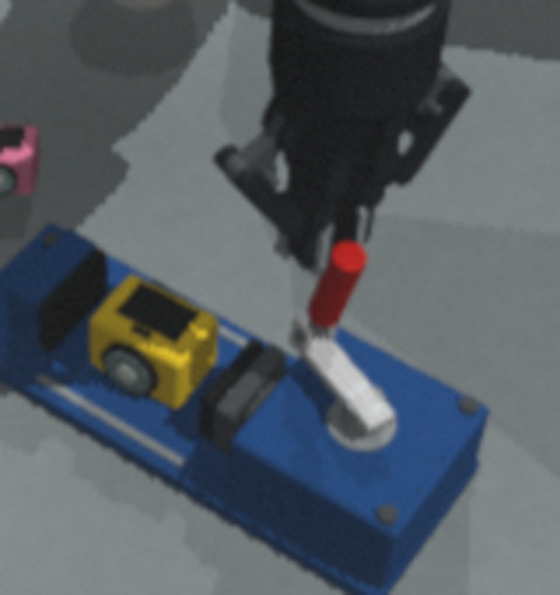

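The grip is nearly up but has slid to the +y edge of the pads (red top at side crop (300,390)). I'll measure its tilt, then regrasp lower.

```bash
cat >> h.py <<'E'
def redfit(n='side',pic=None):
    from plant import optics
    p,d=optics.grab_frame(n);co=optics.camera_params(n);W=cloud(p,d,co['mtx'],co['R'],co['t']);q=p.astype(int)
    X=W[(d>0)&(q[...,0]>100)&(q[...,1]<70)&(q[...,2]<70)&(np.linalg.norm(W[...,:2]-A,axis=-1)<120)]
    m=X.mean(0);v=np.linalg.svd(X-m,full_matrices=False)[2][0];v*=np.sign(v[2]);
    if pic: cv2.imwrite(pic,cv2.resize(p[130:330,240:430,::-1],None,fx=3,fy=3,interpolation=2))
    return m,v,np.percentile(X,[2,98],axis=0),len(X)
E
python3 - <<'E'
from plant import ctrl,sensors
from h import *
for n in('side','scene'):
    m,v,r,k=redfit(n);print(n,m.round(1),v.round(3),r.round(1).tolist(),k)
ctrl.gripper_to(50,25)
m,v,r,k=redfit('side');print(m.round(1),v.round(3),r.round(1).tolist(),k)
m,v,r,k=redfit('scene');print(m.round(1),v.round(3),r.round(1).tolist(),k)
E
```

```text
side [537.1  85.3 151.1] [0.093 0.094 0.991] [[530.6, 76.9, 114.5], [546.1, 92.3, 172.1]] 239
scene [540.2  86.2 164.8] [0.132 0.089 0.987] [[530.7, 76.1, 109.3], [547.7, 93.3, 173.7]] 85
[536.9  85.4 151.1] [0.095 0.094 0.991] [[530.5, 77.8, 115.7], [546.2, 92.0, 172.2]] 232
[540.4  86.3 162.8] [0.128 0.095 0.987] [[531.2, 77.2, 108.3], [547.6, 92.9, 173.6]] 85
```

Run:
```python
from plant import optics,sensors
from h import *
print(sensors.read_state()['t'],sensors.read_state()['force'])
p,d=optics.grab_frame('side');co=optics.camera_params('side');W=cloud(p,d,co['mtx'],co['R'],co['t']);q=p.astype(int)
X=W[(d>0)&(q[...,0]>100)&(q[...,1]<70)&(q[...,2]<70)&(np.linalg.norm(W[...,:2]-A,axis=-1)<120)]
for z in range(108,176,8):
    Y=X[(X[:,2]>=z)&(X[:,2]<z+8)]
    if len(Y):print(z+4,len(Y),'x',Y[:,0].min().round(1),Y[:,0].max().round(1),'ymax',np.percentile(Y[:,1],[50,95]).round(1))
cv2.imwrite('pics/s8.png',cv2.resize(p[130:330,240:430,::-1],None,fx=3,fy=3,interpolation=2))
```

```text
11.8333 [0.02246541 0.43312088 0.00928486]
112 5 x 531.7 538.1 ymax [81.  81.9]
120 24 x 530.2 539.8 ymax [81.3 83.4]
128 22 x 530.5 539.9 ymax [82.7 84.1]
136 22 x 530.7 540.0 ymax [84.9 86.8]
144 23 x 530.9 540.1 ymax [86.8 88.3]
152 24 x 531.1 540.2 ymax [87.7 90.4]
160 27 x 531.4 541.9 ymax [89.5 91.7]
168 82 x 531.5 547.3 ymax [87.  92.8]
176 7 x 535.0 542.9 ymax [80.5 82.8]
```

View pics/s8.png

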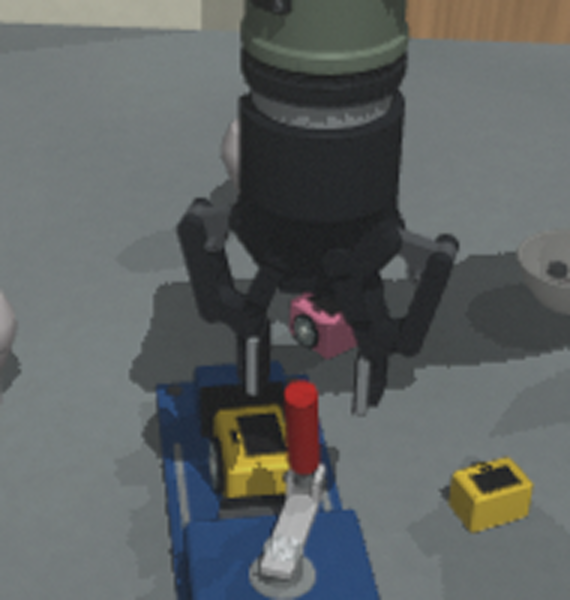

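Run:
```python
from plant import ctrl,sensors,optics
from h import *
def st(m):
    s=sensors.read_state();print(m,round(s['t'],2),s['eef_pos'].round(1),s['force'].round(1),round(s['grip_width'],1));return s
c=H+10.5*D
print(ctrl.move_l([*c,137],vel=80,threshold=6))
print(ctrl.move_l([*c,107],vel=80,threshold=6));st('low')
ctrl.gripper_to(0,30);st('grip')
for k in np.arange(8,-3.1,-1.0):
    ctrl.move_l([*(H+k*D),107],vel=25);s=st(k)
    f=s['force'][:2]@D
    if f>8: break
m=redfit('side','pics/s9.png');print(m[0].round(1))
```

```text
False
False
low 12.69 [537.   79.5 106.2] [-0.2  0.3  0.6] 50.2
grip 13.07 [538.2  79.5 107.7] [ 1.1 -0.   1.8] 17.4
8.0 13.32 [538.1  78.9 107.8] [1.6 4.7 1.8] 17.3
7.0 13.57 [538.1  78.8 107.8] [2.5 7.8 0.5] 17.3
[538.6  86.1 154.4]
```

View pics/s9.png

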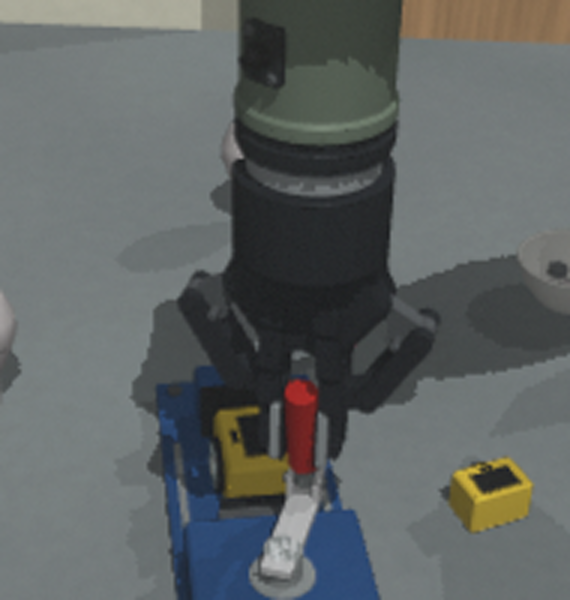

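The pads hold the sleeve rigidly and it resists twisting, so the right move is to rotate the tool with it about the hinge by the missing ~0.21 rad.

Run:
```python
from plant import ctrl,sensors,optics
from h import *
def st(m):
    s=sensors.read_state();print(m,round(s['t'],2),s['eef_pos'].round(1),s['force'].round(1),s['wrist_torque'].round(2),round(s['grip_width'],1));return s
h=np.array([*H,96.]);P0=np.array([*(H+10.5*D),107.]);n=np.array([.979,-.2035,0])
for ph in np.arange(0,.30,.05):
    Q=cv2.Rodrigues(n*ph)[0]
    hit=ctrl.move_l(h+Q@(P0-h),Q@RR,vel=10,threshold=25);s=st(round(ph,2))
    if hit or np.linalg.norm(s['force'])>14: print('stop');break
p,d=optics.grab_frame('side');co=optics.camera_params('side');W=cloud(p,d,co['mtx'],co['R'],co['t']);q=p.astype(int)
X=W[(d>0)&(q[...,0]>100)&(q[...,1]<70)&(q[...,2]<70)&(np.linalg.norm(W[...,:2]-A,axis=-1)<120)]
for z in range(108,184,8):
    Y=X[(X[:,2]>=z)&(X[:,2]<z+8)]
    if len(Y):print(z+4,len(Y),'x',Y[:,0].min().round(1),Y[:,0].max().round(1),'ymax',np.percentile(Y[:,1],[50,95]).round(1))
cv2.imwrite('pics/s10.png',cv2.resize(p[130:330,240:430,::-1],None,fx=3,fy=3,interpolation=2))
```

```text
0.0 14.12 [538.2  79.3 107.7] [0.8 1.7 3.5] [ 0.14 -0.25  0.03] 16.9
0.05 14.38 [538.1  79.  108.1] [1.7 2.1 3.7] [ 0.58 -0.39  0.01] 17.5
0.1 14.62 [538.   78.4 108.6] [2.4 2.2 6.4] [ 0.6  -0.44 -0.06] 17.0
0.15 14.88 [537.8  77.8 109. ] [2.6 1.5 5.3] [ 0.5  -0.45 -0.04] 17.5
0.2 15.12 [537.7  77.2 109.5] [3.1 1.2 6.8] [ 0.51 -0.45 -0.1 ] 17.1
0.25 15.38 [537.6  76.8 109.8] [3.7 4.5 4.4] [ 0.4  -0.48 -0.09] 17.4
112 7 x 533.5 543.4 ymax [75.6 76.9]
120 24 x 533.5 541.8 ymax [75.9 78. ]
128 22 x 533.8 542.1 ymax [76.2 77.6]
136 26 x 532.6 542.2 ymax [76.  77.4]
144 31 x 531.3 542.5 ymax [75.7 78. ]
152 28 x 530.0 541.0 ymax [75.5 76.8]
160 33 x 529.0 541.4 ymax [75.4 77.5]
168 44 x 529.1 541.7 ymax [75.1 76.9]
176 46 x 529.4 543.7 ymax [68.5 75.1]
```

View pics/s10.png

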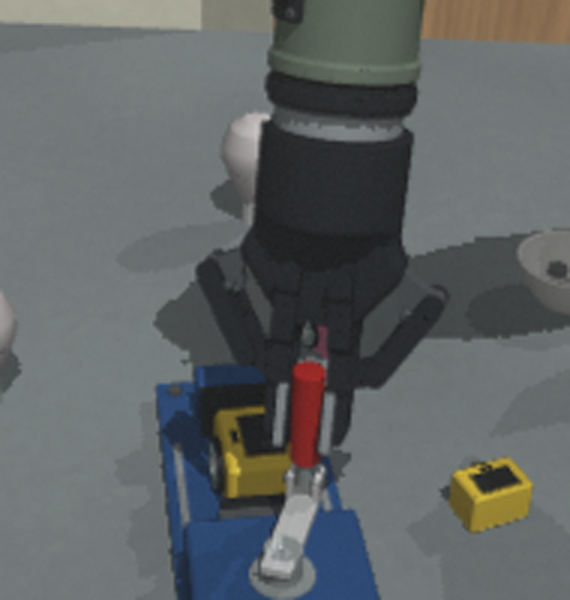

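The side depth shows the sleeve front face constant at y≈77 from z 112 to 176, so the grip is upright with its centre at y≈68. Next: release, set the tool vertical, regrasp and start winding clockwise.

```bash
cat >> h.py <<'E'
PH0=np.arctan2(-D[1],-D[0])
def wind(a0,a1,step,z=107,vel=45,ft_max=7.5,Ac=A,rad=45,log=True,wait=0):
    from plant import ctrl,sensors
    out=[]
    n=max(1,int(round((a1-a0)/step)))
    for a in np.linspace(a0,a1,n+1)[1:]:
        ph=PH0-a; P=Ac+rad*np.array([np.cos(ph),np.sin(ph)])
        hit=ctrl.move_l([*P,z],RR,vel=vel,threshold=14)
        if wait: ctrl.hold(wait)
        s=sensors.read_state();r=s['eef_pos'][:2]-Ac;pa=np.arctan2(r[1],r[0]);act=(PH0-pa+np.pi)%(2*np.pi)-np.pi+2*np.pi*round(a/(2*np.pi))
        act=a+((act-a+np.pi)%(2*np.pi)-np.pi)
        u=r/np.linalg.norm(r);tv=np.array([u[1],-u[0]]) # clockwise tangent
        ft=-(s['force'][:2]@tv);fr=s['force'][:2]@u
        out.append([s['t'],a,act,ft,fr,s['force'][2],*s['eef_pos'],s['grip_width']])
        if log: print('t%.2f a%.2f act%.3f Ft%.1f Fr%.1f Fz%.1f R%.1f w%.1f'%(s['t'],a,act,ft,fr,s['force'][2],np.linalg.norm(r),s['grip_width']),'HIT' if hit else '')
        if hit or ft>ft_max: print('STOP');break
    return np.array(out)
E
python3 - <<'E'
from plant import ctrl,sensors,optics
from h import *
def st(m):
    s=sensors.read_state();print(m,round(s['t'],2),s['eef_pos'].round(1),s['force'].round(1),round(s['grip_width'],1));return s
ctrl.gripper_to(50,30);st('open')
ctrl.move_l([*H,107],RR,vel=20,threshold=8);st('vert')
ctrl.gripper_to(0,30);st('grip')
o=wind(0,.6,.1);np.save('pics/o1.npy',o)
m=redfit('side','pics/s11.png')
E
```

```text
open 15.84 [535.9  76.5 108.4] [ 0.5 -0.1  0.3] 50.0
vert 16.38 [535.   69.6 106.7] [-0.4 -0.8  0.5] 49.7
grip 16.77 [535.7  68.4 107.1] [ 1.9 -1.6 -0.1] 17.3
t17.02 a0.10 act0.083 Ft3.6 Fr2.5 Fz-2.3 R45.6 w17.1 
t17.27 a0.20 act0.194 Ft3.4 Fr2.6 Fz-0.4 R45.5 w17.4 
t17.52 a0.30 act0.300 Ft3.3 Fr2.5 Fz0.4 R45.4 w17.1 
t17.77 a0.40 act0.402 Ft1.6 Fr3.0 Fz0.4 R45.3 w17.2 
t18.02 a0.50 act0.505 Ft2.9 Fr3.3 Fz0.6 R45.2 w17.2 
t18.27 a0.60 act0.605 Ft1.9 Fr2.1 Fz1.5 R45.1 w17.2
```

View pics/s11.png

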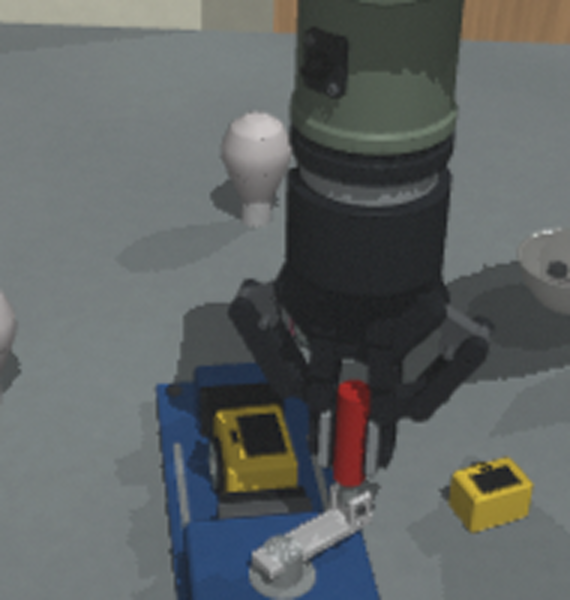

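The crank follows with the grip upright, and Ft is about 2–3 N (free). Continuing.

Run:
```python
from h import *
o=wind(.6,2.0,.14);np.save('pics/o2.npy',o)
m,v,r,k=redfit('side','pics/s12.png');print(v.round(3))
```

```text
t18.61 a0.74 act0.748 Ft2.1 Fr2.3 Fz1.0 R45.1 w17.3 
t18.90 a0.88 act0.887 Ft1.7 Fr0.8 Fz1.6 R45.0 w17.3 
t19.19 a1.02 act1.027 Ft2.7 Fr0.8 Fz0.4 R44.9 w17.4 
t19.48 a1.16 act1.166 Ft2.4 Fr-0.8 Fz-0.0 R44.8 w17.1 
t19.77 a1.30 act1.304 Ft2.4 Fr-1.0 Fz0.1 R44.7 w17.0 
t20.07 a1.44 act1.443 Ft2.4 Fr-2.8 Fz-1.1 R44.7 w16.9 
t20.36 a1.58 act1.581 Ft3.0 Fr-3.9 Fz-1.4 R44.6 w16.8 
t20.65 a1.72 act1.719 Ft2.7 Fr-3.6 Fz-0.8 R44.6 w17.1 
t20.94 a1.86 act1.856 Ft2.9 Fr-5.0 Fz-1.6 R44.5 w17.3 
t21.23 a2.00 act1.992 Ft2.4 Fr-5.5 Fz-1.1 R44.5 w17.3 
[ 0.02  -0.073  0.997]
```

View pics/s12.png

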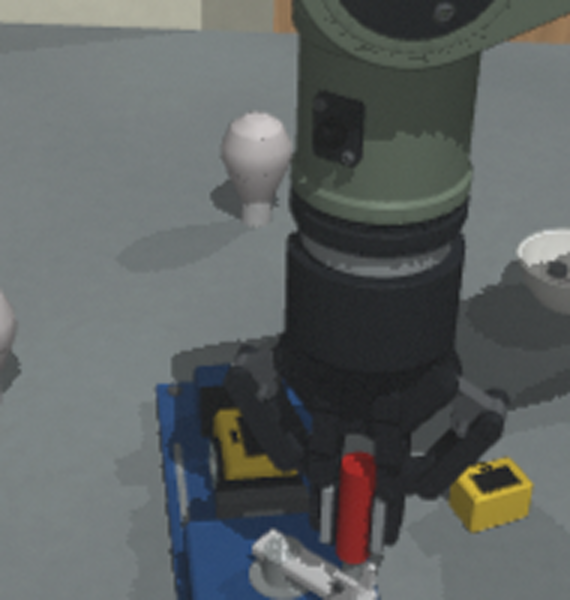

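Radial force suggests the axis is about 1.3 mm toward (+x,−y). I'll correct for that and continue with finer monitoring.

```bash
cat >> h.py <<'E'
A2=A+np.array([1.,-1.])
E
python3 - <<'E'
from h import *
o=wind(2.0,3.1,.1,Ac=A2,ft_max=4.6);np.save('pics/o3.npy',o)
m,v,r,k=redfit('side','pics/s13.png');print(v.round(3))
E
```

```text
t21.53 a2.10 act2.084 Ft3.4 Fr-0.7 Fz3.0 R45.7 w17.4 
t21.78 a2.20 act2.192 Ft3.9 Fr-0.7 Fz4.1 R45.7 w16.9 
t22.03 a2.30 act2.296 Ft3.9 Fr0.3 Fz3.1 R45.6 w17.2 
t22.28 a2.40 act2.398 Ft3.3 Fr1.0 Fz3.2 R45.6 w17.1 
t22.53 a2.50 act2.501 Ft3.0 Fr1.4 Fz3.3 R45.4 w17.1 
t22.78 a2.60 act2.601 Ft3.0 Fr1.3 Fz3.8 R45.4 w17.4 
t23.03 a2.70 act2.702 Ft2.7 Fr0.6 Fz4.2 R45.3 w17.6 
t23.28 a2.80 act2.802 Ft3.9 Fr1.2 Fz3.9 R45.3 w17.2 
t23.53 a2.90 act2.903 Ft2.6 Fr2.1 Fz4.3 R45.2 w17.5 
t23.78 a3.00 act3.003 Ft3.1 Fr1.2 Fz3.8 R45.2 w17.0 
t24.03 a3.10 act3.103 Ft2.5 Fr0.5 Fz3.1 R45.1 w17.2 
[ 0.027 -0.081  0.996]
```

View pics/s13.png

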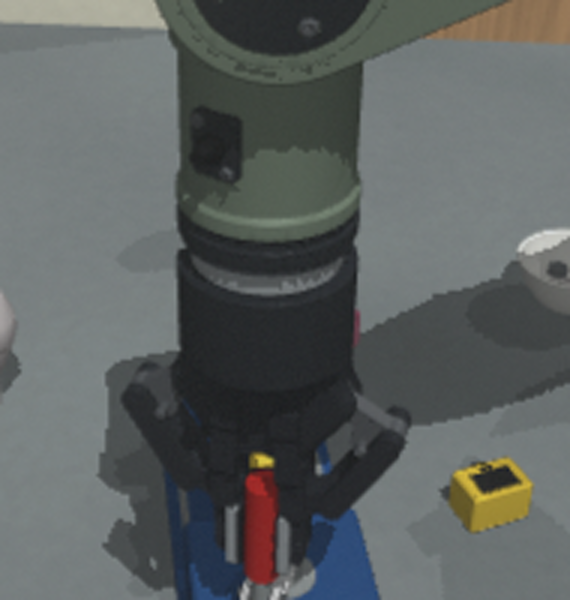

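Run:
```python
from plant import optics
from h import *
p,d=optics.grab_frame("scene");cv2.imwrite('pics/sc14.png',cv2.resize(p[200:350,270:450,::-1],None,fx=4.4,fy=4,interpolation=2))
```

```text
(no output)
```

View pics/sc14.png

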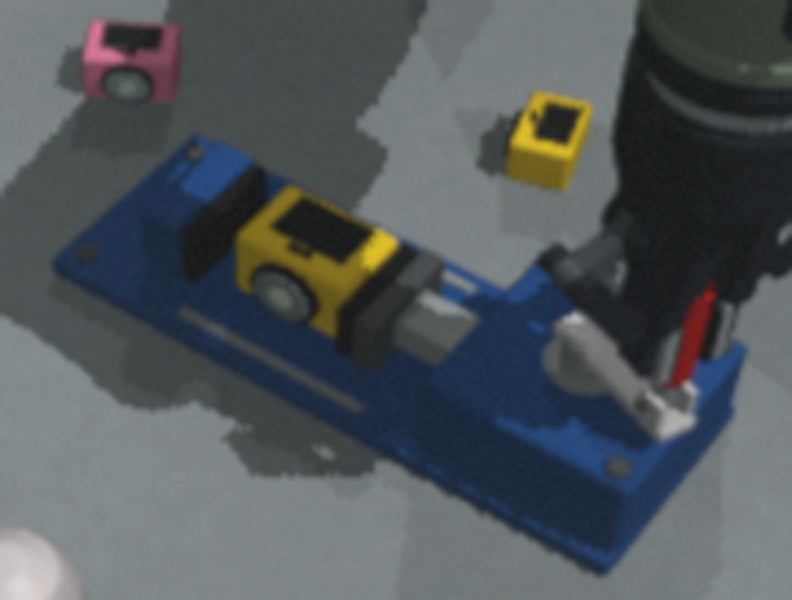

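The pad now pushes the lamp, and the gap to the far jaw is roughly 10 mm. Continuing in steps.

Run:
```python
from plant import optics
from h import *
o=wind(3.1,3.8,.1,Ac=A2,ft_max=4.3);np.save('pics/o4.npy',o)
p,d=optics.grab_frame("scene");cv2.imwrite('pics/sc15.png',cv2.resize(p[200:350,270:450,::-1],None,fx=4.4,fy=4,interpolation=2))
```

```text
t24.38 a3.20 act3.202 Ft3.5 Fr0.1 Fz2.6 R45.0 w17.2 
t24.63 a3.30 act3.303 Ft3.7 Fr-0.2 Fz4.3 R45.0 w17.3 
t24.88 a3.40 act3.403 Ft4.1 Fr-1.6 Fz4.0 R44.9 w17.0 
t25.13 a3.50 act3.503 Ft2.8 Fr-0.7 Fz4.1 R44.9 w17.1 
t25.38 a3.60 act3.602 Ft3.8 Fr-2.2 Fz3.6 R44.9 w17.4 
t25.63 a3.70 act3.700 Ft3.3 Fr-2.0 Fz4.4 R44.8 w17.1 
t25.88 a3.80 act3.799 Ft3.2 Fr-3.2 Fz4.7 R44.8 w17.2
```

View pics/sc15.png

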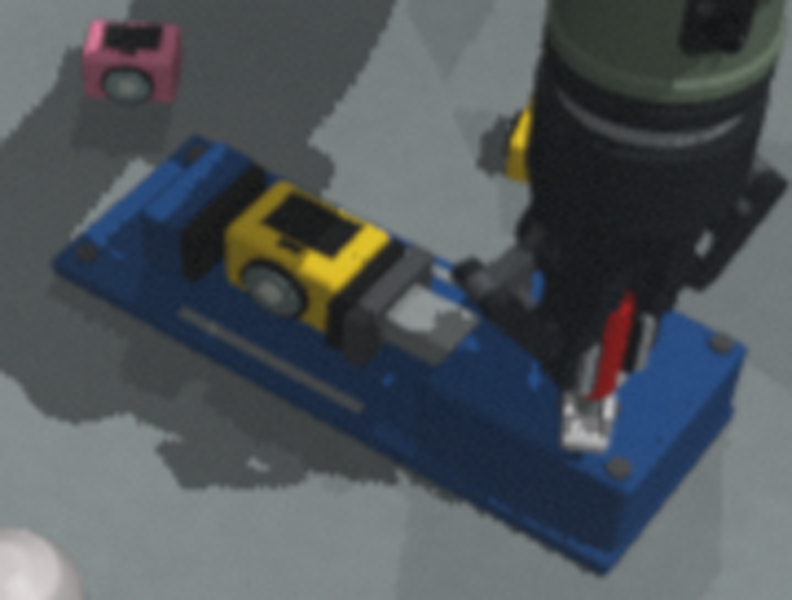

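```bash
cat >> h.py <<'E'
def feel(a0,a1,step,Ac=A2,z=107,rad=45,ft_max=5.2,lagcomp=0):
    from plant import ctrl,sensors
    n=int(round((a1-a0)/step));out=[]
    for a in np.linspace(a0,a1,n+1)[1:]:
        ph=PH0-a;P=Ac+rad*np.array([np.cos(ph),np.sin(ph)])
        hit=ctrl.move_l([*P,z],RR,vel=20,threshold=10)
        F=[];X=[]
        for i in range(5):
            s=sensors.read_state();F.append(s['force']);X.append(s['eef_pos']);ctrl.hold(.02)
        F=np.mean(F,0);X=np.mean(X,0);r=X[:2]-Ac;u=r/np.linalg.norm(r);tv=np.array([u[1],-u[0]])
        pa=np.arctan2(r[1],r[0]);act=a+((PH0-pa-a+np.pi)%(2*np.pi)-np.pi)
        ft=-F[:2]@tv;out.append([a,act,ft])
        print('t%.2f a%.2f lag%.2fmm Ft%.2f Fr%.1f Fz%.1f R%.1f'%(s['t'],a,(a-act)*45,ft,F[:2]@u,F[2],np.linalg.norm(r)),'HIT' if hit else '')
        if hit or ft>ft_max: print('STOP');break
    return np.array(out)
E
python3 - <<'E'
from plant import optics
from h import *
o=feel(3.8,4.4,.075,ft_max=4.7)
p,d=optics.grab_frame("scene");cv2.imwrite('pics/sc16.png',cv2.resize(p[200:350,270:450,::-1],None,fx=4.4,fy=4,interpolation=2))
E
```

```text
t26.32 a3.88 lag0.44mm Ft4.36 Fr-3.1 Fz4.5 R44.8 
t26.72 a3.95 lag0.55mm Ft4.48 Fr-3.7 Fz4.8 R44.8 
t27.12 a4.03 lag0.64mm Ft4.56 Fr-3.3 Fz4.7 R44.8 
t27.52 a4.10 lag0.74mm Ft4.07 Fr-3.8 Fz4.9 R44.7 
t27.92 a4.17 lag0.83mm Ft3.91 Fr-4.2 Fz4.6 R44.7 
t28.32 a4.25 lag0.92mm Ft4.48 Fr-4.5 Fz4.9 R44.7 
t28.72 a4.33 lag1.02mm Ft4.36 Fr-4.4 Fz4.7 R44.7 
t29.12 a4.40 lag1.12mm Ft4.41 Fr-4.5 Fz4.5 R44.7
```

View pics/sc16.png

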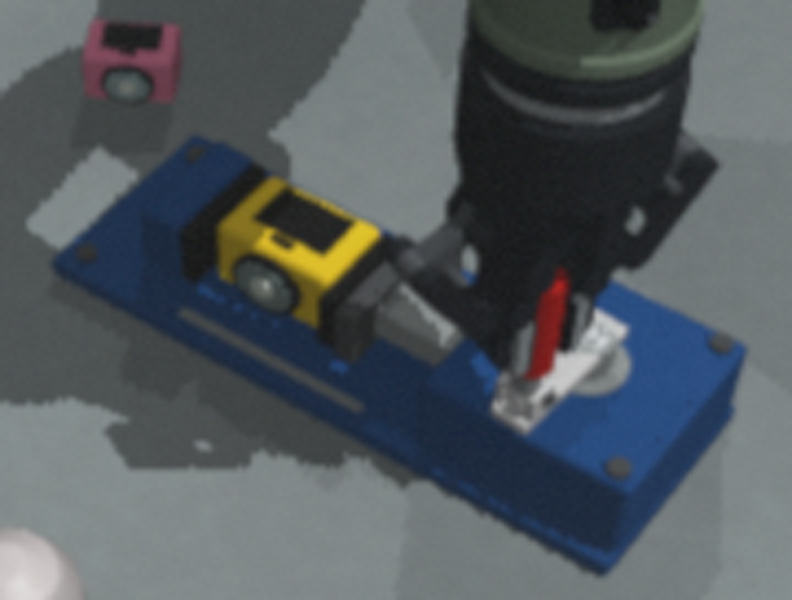

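The lamp is nearly against the far jaw; free baseline Ft ≈ 4.4. I'll feel onward finely.

Run:
```python
from plant import optics
from h import *
o=feel(4.4,4.85,.05,ft_max=6.0)
p,d=optics.grab_frame("scene");cv2.imwrite('pics/sc17.png',cv2.resize(p[215:315,300:400,::-1],None,fx=6,fy=6,interpolation=2))
```

```text
t29.51 a4.45 lag1.28mm Ft4.07 Fr-4.8 Fz4.5 R44.7 
t29.85 a4.50 lag1.35mm Ft4.43 Fr-4.6 Fz4.1 R44.6 
t30.19 a4.55 lag1.41mm Ft4.81 Fr-4.3 Fz4.2 R44.6 
t30.53 a4.60 lag1.49mm Ft4.56 Fr-5.1 Fz4.0 R44.6 
t30.88 a4.65 lag1.54mm Ft4.70 Fr-4.8 Fz3.9 R44.6 
t31.22 a4.70 lag1.59mm Ft4.30 Fr-4.7 Fz3.9 R44.6 
t31.56 a4.75 lag1.64mm Ft4.44 Fr-4.7 Fz3.5 R44.6 
t31.90 a4.80 lag1.70mm Ft4.37 Fr-4.8 Fz3.5 R44.6 
t32.24 a4.85 lag1.77mm Ft4.37 Fr-4.8 Fz3.1 R44.6
```

View pics/sc17.png

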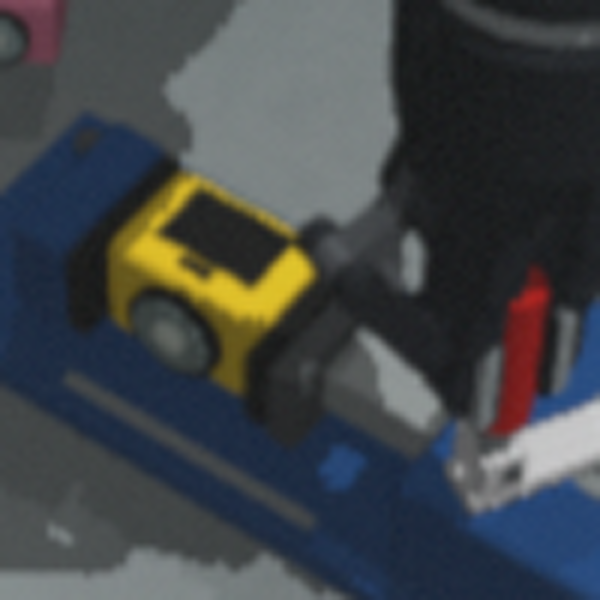

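Run:
```python
from plant import optics
from h import *
o=feel(4.85,5.25,.05,ft_max=5.6)
p,d=optics.grab_frame("scene");cv2.imwrite('pics/sc18.png',cv2.resize(p[215:315,300:400,::-1],None,fx=6,fy=6,interpolation=2))
```

```text
t32.63 a4.90 lag1.83mm Ft4.56 Fr-5.0 Fz2.9 R44.6 
t32.98 a4.95 lag1.87mm Ft4.55 Fr-4.8 Fz2.9 R44.6 
t33.32 a5.00 lag1.92mm Ft4.43 Fr-4.7 Fz2.1 R44.6 
t33.66 a5.05 lag2.03mm Ft4.48 Fr-4.4 Fz2.1 R44.6 
t34.00 a5.10 lag2.24mm Ft5.10 Fr-4.4 Fz1.4 R44.6 
t34.34 a5.15 lag2.50mm Ft5.16 Fr-4.1 Fz1.4 R44.6 
t34.68 a5.20 lag2.77mm Ft6.50 Fr-4.5 Fz0.5 R44.6 
STOP
```

View pics/sc18.png

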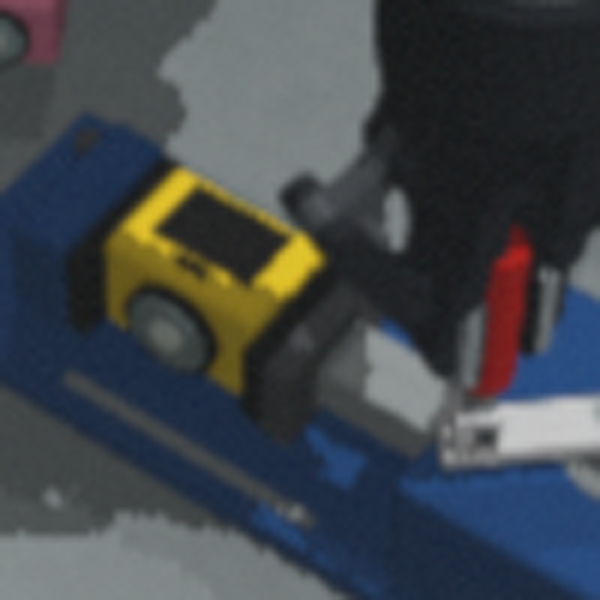

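Contact onset was at a≈5.04 (lag slope jumps there, and Ft rises 4.45→6.5 N), so the squeeze is about 11 N now. Advance another ~0.13 rad for about 21 N.

Run:
```python
from plant import optics
from h import *
o=feel(5.2,5.34,.035,ft_max=8.3)
```

```text
t35.07 a5.24 lag3.08mm Ft6.80 Fr-4.2 Fz0.1 R44.6 
t35.40 a5.27 lag3.28mm Ft7.28 Fr-4.7 Fz-0.4 R44.6 
t35.73 a5.30 lag3.46mm Ft7.57 Fr-4.2 Fz-0.9 R44.6 
t36.07 a5.34 lag3.66mm Ft8.03 Fr-4.7 Fz-1.2 R44.6
```

The force rise (3.6 N → ≈20 N) and the angle past contact (0.26 rad → ≈21 N) agree. Releasing, lifting clear and checking.

Run:
```python
from plant import ctrl,sensors,optics
from h import *
ctrl.gripper_to(60,30)
s=sensors.read_state();P=s['eef_pos'].copy();print(s['t'],P,s['force'])
print(ctrl.move_l([P[0],P[1],250],RR,vel=120,threshold=8))
ctrl.move_l([P[0]-120,P[1],260],RR,vel=200)
for n in('side','scene'):
    p,d=optics.grab_frame(n);co=optics.camera_params(n);W=cloud(p,d,co['mtx'],co['R'],co['t']);q=p.astype(int)
    X=W[(d>0)&(q[...,0]>100)&(q[...,1]<70)&(q[...,2]<70)&(np.linalg.norm(W[...,:2]-A,axis=-1)<120)]
    for z in range(108,184,12):
        Y=X[(X[:,2]>=z)&(X[:,2]<z+12)]
        if len(Y):print(n,z+6,len(Y),'x',Y[:,0].min().round(1),Y[:,0].max().round(1),'y',np.percentile(Y[:,1],[5,50,95]).round(1))
    uv=(250,150,190) if n=='side' else (210,280,150)
    cr=p[130:340,180:440] if n=='side' else p[130:380,210:450]
    cv2.imwrite(f'pics/{n}20.png',cv2.resize(cr[:,:,::-1],None,fx=2.4,fy=2.4,interpolation=2))
s=sensors.read_state();print(s['t'],s['eef_pos'],s['force'])
```

```text
36.5667 [575.9279946   78.57599793 106.94965447] [0.38402015 0.10486603 0.73642159]
False
side 114 22 x 571.5 584.5 y [86.1 89.3 91. ]
side 126 56 x 570.3 584.2 y [85.2 89.9 91.3]
side 138 57 x 570.2 584.1 y [83.3 89.5 91.5]
side 150 54 x 571.5 584.0 y [86.4 89.8 91. ]
side 162 53 x 570.3 583.7 y [87.2 89.6 91.5]
side 174 78 x 570.3 586.0 y [76.5 84.8 90.4]
scene 114 7 x 575.8 582.7 y [88.6 90.7 91.6]
scene 126 24 x 572.6 585.5 y [89.  90.1 91.8]
scene 138 22 x 571.2 585.9 y [88.8 90.4 91.8]
scene 150 25 x 573.6 585.7 y [88.5 90.4 92.2]
scene 162 22 x 572.2 583.9 y [88.3 90.7 92.6]
scene 174 67 x 571.8 587.4 y [78.4 84.8 90.9]
38.7583 [456.86382686  78.47729037 259.86988492] [-0.58788981  0.40542578 -0.1473382 ]
```

View pics/side20.png

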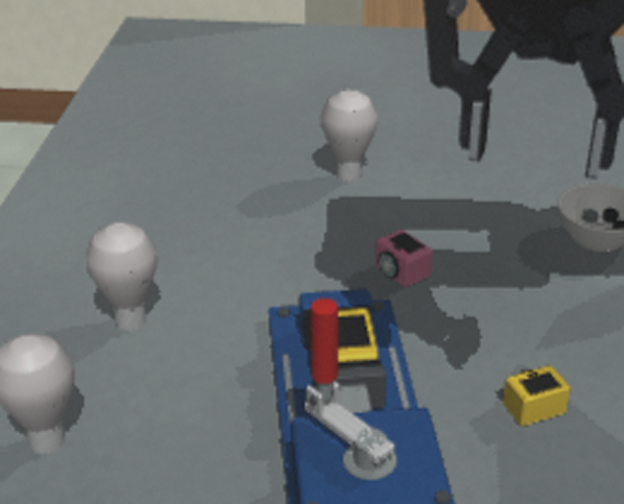

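View pics/scene20.png

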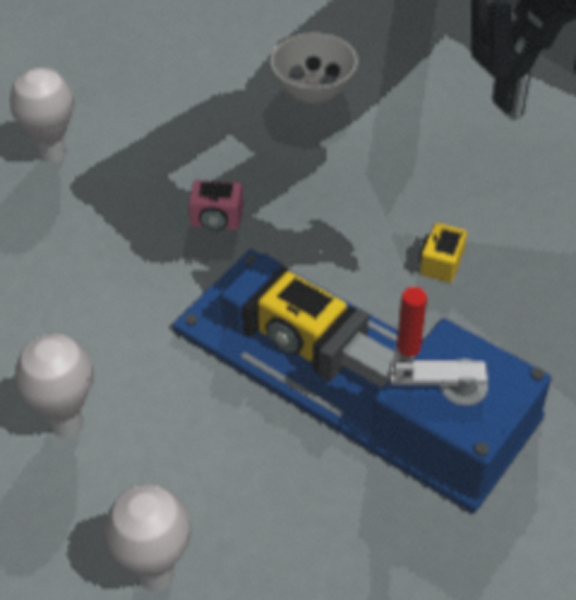

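The grip stands vertical (front face constant over its height in both views). The lamp is flush between pad and far jaw, the bystanders are in place, and the crank angle holds at ≈5.27. Handing in.

Run:
```python
from plant import ctrl
ctrl.finish_job()
```

```text
the job is handed in; nothing more can be done
```

I folded the red grip upright, wound the crank clockwise about 5.27 rad with that grip until the headlamp was snug, let go, and handed the job in at about 39 s. The job gives no verdict, so the results below are from my own checks.

**Final checks**
- **Squeeze:** about 20 N. I couldn't read this directly. Two estimates agree: the force on the grip rose 3.6 N, and the crank went 0.26 rad past first contact, which gives about 21 N.
- **Grip:** it stood vertical over its whole height in both fixed cameras after release.
- **Headlamp:** it looked level and flush between the rubber pad and the far jaw.
- **Bystanders:** the bulbs and bowl look unmoved in the pictures. I did not re-measure their positions.
- **Robot:** it was well clear of everything and touching nothing.

**What disagreed on the way**
- **Fingertips:** they sat about 18 mm behind the reported tool point, not 25 mm ahead as stated. I used the measured value.
- **First fold:** the grip slipped in the fingers and stopped at about 1.36 rad. A straight push after regrasping did not move it, so I tilted the gripper with the grip to bring it up to about 1.57 before any winding.
- **Crank axis:** my estimate of its position was about 1.3 mm off, and I corrected it while winding.

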